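# Tip the pastel tray down and push it home

## Robot

A 6-joint arm with a two-finger parallel gripper is mounted at the origin on the work surface. World frame = base frame: x ahead of the robot, y to its left, z up, the work surface at z = 0. Lengths are in m, angles in rad, forces in N, time in s.
With the tool pointing down it reaches from about 0.35 to 0.775 m from the base axis. Payload 7.3 kg.
Tool frame: the origin (TCP) lies between the finger pads; the fingertips stand 8 mm ahead of it and the grasp point (between the pads) lies 11 mm behind it (robot.nose_length is the distance from the TCP to the fingertips, in m); z points along the fingers, y is the line along which they close (so a half turn about z gives the same grasp; the last joint's range is limited). The gripper opens to 92 mm and grips with 3 to 60 N. Pads are 19 mm wide; open, the fingers measure 130 mm over their backs; the gripper's body (75 mm by 190 mm) begins 47 mm behind the grasp point.
Start: joints at [1.069, 0.342, 1.524, -0, 1.275, -0.146], TCP at [0.183, 0.492, 0.206] pointing down, gripper open.
Joint ranges: [-2.53, 2.53], [-0.77, 2.02], [0.04, 2.7], [-1, 4.14], [0.28, 2.66], [-3.11, 3.11]. Speed limits (rad/s): [2.57, 2.57, 3.14, 3.14, 3.14, 3.14].

## Interface

Orientations are given as [roll, pitch, yaw] about the fixed x, y, z axes, in that order (R = Rz(yaw) Ry(pitch) Rx(roll)).
In Python, from cell import robot gives the robot as it stands. The module is installed in compiled form; this text tells all that it offers.
- The arm moves only by the shell command python3 -m jog 'ROWS' [FORCE]. ROWS is JSON, a list that holds one entry, the list of rows, each a list of 5 numbers: the gripper's target within -1 to 1 (fully open at 1, half-way at 0, shut at -1), then the shift along the tool's x, y, z in m, then the turn about the tool's z in rad. A call has 1 to 5 rows; each row is the pose to reach, as a shift and turn from the pose commanded when the call began, along the tool's axes at that moment; what a row does not reach only later rows make up. A row lasts 1/12 s, in which the tool goes at most 41.7 mm and 7.16 degrees, less where a joint would pass 70% of its speed; a pose out of reach is approached as far as the arm can. A call with a gripper value outside its range is refused whole. The fingers move at their own pace and stop on an object; FORCE is the grip in N (left out, the last holds). Time passes only in rows, so rows that repeat a pose let the fingers close. It gives the time, the measured TCP pose, the force, the opening and the grip force at its end, in the units of the state.
- robot.observe(): the state, without advancing time (a new reading comes with each control period).
- robot.read_camera(name): name is "scene" or "side" or "wrist"; returns the picture (480x640x3 uint8, red, green, blue); there is no depth.
- robot.camera_model(name): a dict with "camera_matrix" (3x3 intrinsics, pixels), "position" and "attitude" of the camera in the world; the wrist camera has in their place "mount" (4x4, takes a point from camera to tool coordinates, whose origin is the TCP and whose axes are the flange's). Camera axes: x right, y down, z forward; pixel columns grow to the right and rows downward; lengths in m; the calibration is good to about 2 mm. A picture is of the moment at which its call begins: read the wrist's pose just before it. camera_model takes no time and is no camera call.
- robot.hand_in(): hands the job in; it is judged then, once.
The state is a dict: "time": time; "qpos": joint angles; "qvel": joint speeds; "joint_efforts": joint torques, N m; "tool_pos": TCP position; "tool_rot": TCP orientation; "contact_force": force on the tool from outside, world axes, zero at the start; "torque": the same for the moment, N m; "opening": finger opening in m; "grip_force": force on a finger pad.
Only numpy, scipy, OpenCV 4.12 (cv2) and the standard library are available. Lean on these libraries where they do the work, as an engineer would, in place of code of your own. Each camera call takes 0.05 s, during which the arm holds its last target. There are 200 camera calls.

## Task

The small white pastel tray has been left standing on its long side, its open side towards the robot. Push its top edge so that it tips over away from the robot and lies on its bottom, open side up, then push it along the bench until its whole long side is flush against the front of the big full pastel case. Only push: do not lift or carry the tray, and leave the jar, the cup, the tin and the eraser where they are.

Things in the scene. Friction and masses are not known exactly. Their poses are not given: they have to be found in the camera images.
- tray: Small empty white tray, loose, about 0.3 kg: 160 long, 110 wide, 45 deep, walls 5 mm, one low divider. Starts standing on a long side wall: 110 high, 45 thick. Origin at the centre of that 160 x 110 x 45 mm box (55 mm up while standing, 22.5 lying). Own axes: x out through its bottom (to the case; down once it lies right), y along its length, leftwards, z across its width (up; towards the case once it lies).
- tray_rim (a point): Middle of the tray's top edge on its open side while it stands (110 mm up, towards the robot): the place to push, square to the tray's length. Under 2 N tips the tray about its lower far edge; after about 20 degrees (this edge pushed some 45 mm) it falls over by itself and lies flat, 20 mm or more short of the case. Same axes as the tray.
- tray_lead_left (a point): A point on the outer face of the long side wall that is on top while the tray stands and that must end against the case: half-way through the 45 mm depth, 70 mm along the tray's own +y from its middle. Same axes as the tray.
- tray_lead_right (a point): The same, 70 mm along the tray's own -y from its middle.
- case_front (a point): The middle of the front face (the one towards the robot), half-way up, of the big white pastel case: a low open box full of pastel sticks, 300 mm long, 120 mm deep, 45 mm high, that stands beyond the tray and does not move. Axes: x points away from the robot, square to the front face, into the case; y along the face, to the left; z up.
- jar: Bystander, loose: closed pigment jar, 66 mm across, 100 mm high. Origin at the centre of its underside.
- cup: Bystander, loose: white cup, up to 76 mm across, 90 mm high. Origin at the centre of its underside.
- tin: Bystander, loose: open steel tin, 72 mm across, 85 mm high, with pencil stubs standing in it up to about 120 mm. Origin at the centre of its underside.
- eraser: Bystander, loose: white eraser lying on the bench, 55 x 24 x 14 mm. Origin at the centre of its underside.
There are look-alikes about, which are no part of the job. Leave any purple or red look-alike of the tray alone.

How it is judged:
By the outcome, as a careful person would: the job done as asked, in the order asked, and still so for the second after the job is handed in, with the robot touching nothing.
It also fails if it takes over 42 s, if anything falls off the work surface, if the arm or the gripper's body presses on something with over 40 N, if the wrist force passes 120 N, or if a joint passes its speed limit or range.

## Working session

There is one attempt and no reset: what is moved stays moved. The work goes in short steps, Python scripts to look and compute and a shell command to move; the robot and the scene stay as the last step left them, time stands still between calls to the robot, and variables do not carry over. Pictures are saved under pics/ and viewed, at most 10 in all, crops included, and the job is handed in when it is done.

```bash
mkdir -p pics; cat > h.py <<'E'
import numpy as np, cv2
from cell import robot
from scipy.spatial.transform import Rotation as R
def snap(n,f):
    im=robot.read_camera(n); cv2.imwrite('pics/'+f,cv2.cvtColor(im,cv2.COLOR_RGB2BGR)); return im
def cam(n):
    m=robot.camera_model(n); return m
def ray(n,px):
    m=robot.camera_model(n); K=np.array(m["camera_matrix"]); A=np.array(m["attitude"])
    Rm=A if A.shape==(3,3) else R.from_euler('xyz',A).as_matrix()
    px=np.atleast_2d(np.array(px,float)); d=(np.linalg.inv(K)@np.c_[px,np.ones(len(px))].T).T@Rm.T
    return np.array(m["position"]),d
def onz(n,px,z):
    p,d=ray(n,px); return p+d*((z-p[2])/d[:,2])[:,None]
E
python3 - <<'E'
from h import *
for n in("scene","side"):
    snap(n,n+'0.png'); print(n,robot.camera_model(n))
s=robot.observe();print(s["time"],s["tool_pos"],s["tool_rot"],s["opening"])
E
```

```text
scene {'camera_matrix': array([[437.88358441,   0.        , 315.75431278],
       [  0.        , 437.88358441, 235.12943609],
       [  0.        ,   0.        ,   1.        ]]), 'position': array([ 1.22374975, -0.22848129,  0.64467258]), 'attitude': array([-2.20966046,  0.01229664,  1.24915097])}
side {'camera_matrix': array([[605.06104268,   0.        , 323.14418065],
       [  0.        , 605.06104268, 236.73720225],
       [  0.        ,   0.        ,   1.        ]]), 'position': array([ 0.34575569, -0.81067162,  0.70012337]), 'attitude': array([-2.2078622 ,  0.00260009, -0.19836837])}
0.1 [0.18267929 0.49177933 0.20572921] [-3.14025020e+00 -2.06949396e-04  2.78576896e+00] 0.09170247437079326
```

View pics/scene0.png

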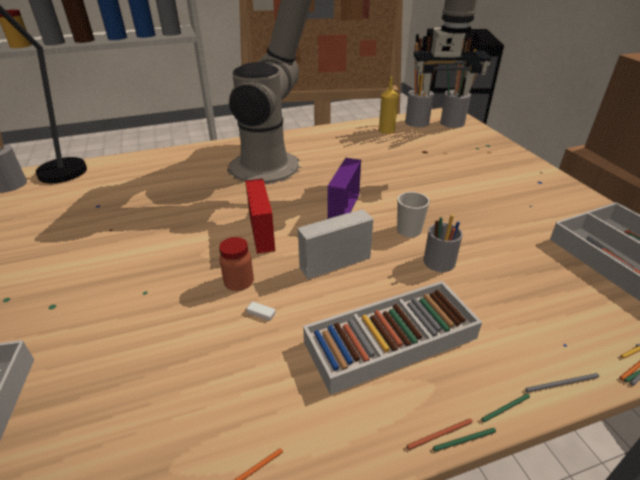

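View pics/side0.png

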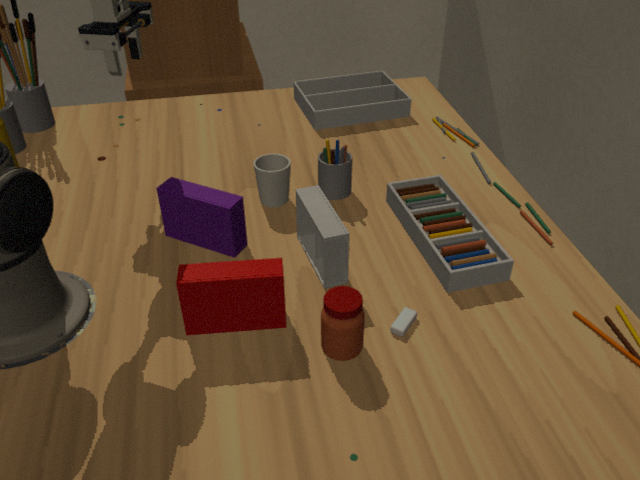

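The scene view has the white tray standing at about (335,245) and the full case at (390,338). The jar is at (236,264), the eraser (260,311), the cup (412,214) and the tin (443,246). Candidates for the tray are white (335,245), red (260,215) and purple (345,190). Empty white trays also lie at (605,250) and (5,390). Only (335,245) is white, small and standing in front of the case. I'll confirm it in an enlarged crop.

```bash
python3 - <<'E'
from h import *
a=cv2.imread('pics/scene0.png')[190:390,290:490]; b=cv2.imread('pics/side0.png')[150:350,280:520]
a=cv2.resize(a,(400,400),interpolation=cv2.INTER_CUBIC); b=cv2.resize(b,(400,333),interpolation=cv2.INTER_CUBIC)
o=np.zeros((400,800,3),np.uint8); o[:,:400]=a;o[:333,400:]=b
cv2.imwrite('pics/crop.png',o)
E
```

```text
(no output)
```

View pics/crop.png

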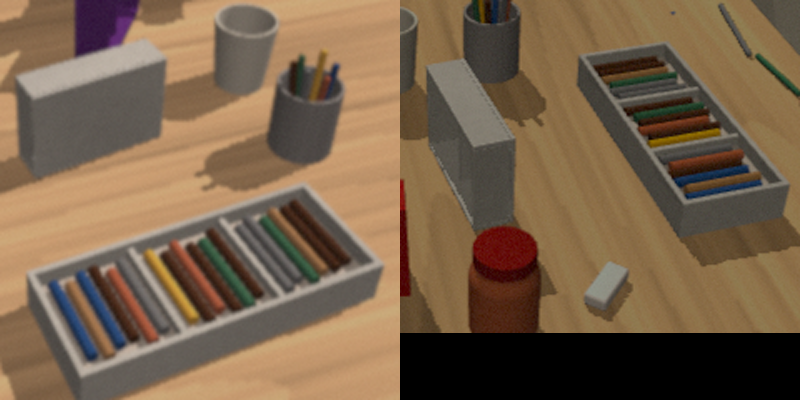

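The crop confirms it: a white standing tray with its open side towards the robot (left in the side view), and the full case beyond it. I read the corner pixels from the crop.

```bash
python3 - <<'E'
from h import *
sc=lambda l:[(290+u/2,190+v/2) for u,v in l]
sd=lambda l:[(280+(u-400)*.6,150+v*.6) for u,v in l]
np.set_printoptions(precision=4,suppress=True)
def rep(t,P):
    P=P[:,:2]; r=cv2.minAreaRect((P*1000).astype(np.float32)); print(t,P.tolist() and P.round(3).tolist(),'rect mm',np.round(r[0],1),np.round(r[1],1),round(r[2],1))
rep('tray sc',onz('scene',sc([(18,73),(150,43),(165,62),(27,98)]),.11))
rep('tray sd',onz('side',sd([(428,65),(463,60),(514,136),(475,150)]),.11))
rep('case sc',onz('scene',sc([(28,272),(308,187),(382,265),(82,375)]),.045))
rep('case sd',onz('side',sd([(578,55),(663,45),(786,187),(683,200)]),.045))
print('tray bottom far sc',onz('scene',sc([(40,173),(163,134)]),0))
print('tray bottom right sd',onz('side',sd([(478,223),(513,213)]),0))
for n,p,z in(('jar base',(237,287),0),('jar top',(234,246),.1),('eraser',(261,307),.014),('cup top',(412,201),.09),('tin top',(443,231),.085)): print(n,onz('scene',[p],z))
for n,p,z in(('jar top',(343,302),.1),('eraser',(404,319),.014),('cup top',(273,164),.09),('tin top',(335,160),.085)): print(n,onz('side',[p],z))
s=robot.observe();print(s['tool_pos'],R.from_euler('xyz',s['tool_rot']).as_matrix())
E
```

```text
tray sc [[0.498, -0.031], [0.492, 0.123], [0.531, 0.123], [0.543, -0.035]] rect mm [517.4  44. ] [ 44.7 159.5] 2.3
tray sd [[0.483, 0.126], [0.523, 0.128], [0.545, -0.023], [0.503, -0.038]] rect mm [514.7  46.5] [ 44.1 164.6] 6.8
case sc [[0.708, -0.087], [0.693, 0.209], [0.804, 0.217], [0.825, -0.078]] rect mm [756.2  65.3] [117.4 296.4] 4.1
case sd [[0.684, 0.214], [0.796, 0.216], [0.822, -0.08], [0.71, -0.078]] rect mm [753.   67.4] [111.2 304.7] 5.0
tray bottom far sc [[ 0.5378 -0.0216  0.    ]
 [ 0.5208  0.133   0.    ]]
tray bottom right sd [[ 0.5093 -0.0206  0.    ]
 [ 0.5492 -0.0121  0.    ]]
jar base [[ 0.5183 -0.1791  0.    ]]
jar top [[ 0.506 -0.171  0.1  ]]
eraser [[ 0.6064 -0.1454  0.014 ]]
cup top [[0.4603 0.2583 0.09  ]]
tin top [[0.5836 0.267  0.085 ]]
jar top [[ 0.5009 -0.1776  0.1   ]]
eraser [[ 0.6104 -0.1456  0.014 ]]
cup top [[0.456  0.2611 0.09  ]]
tin top [[0.5844 0.2605 0.085 ]]
[0.1827 0.4918 0.2057] [[-0.9374  0.3484 -0.0007]
 [ 0.3484  0.9374 -0.0012]
 [ 0.0002 -0.0013 -1.    ]]
```

```bash
python3 - <<'E'
from h import *
for n in('scene','side'):
    im=cv2.cvtColor(cv2.imread(f'pics/{n}0.png'),cv2.COLOR_BGR2HSV)
    for t,lo,hi,box in(('red',(0,190,60),(6,255,255),None),('purple',(130,100,30),(160,255,255),None)):
        m=cv2.inRange(im,lo,hi)
        for c in cv2.findContours(m,0,2)[0]:
            if cv2.contourArea(c)<1200: continue
            q=cv2.approxPolyDP(cv2.convexHull(c),4,True)[:,0]
            print(n,t)
            for p in q: print(p,onz(n,[p],0)[0,:2].round(3),onz(n,[p],.11)[0,:2].round(3))
E
```

```text
scene red
[246 181] [ 0.073 -0.072] [ 0.269 -0.099]
[263 182] [ 0.096 -0.026] [ 0.288 -0.06 ]
[271 214] [ 0.269 -0.044] [ 0.432 -0.075]
[271 250] [ 0.419 -0.08 ] [ 0.556 -0.105]
[257 251] [ 0.411 -0.112] [ 0.55  -0.132]
scene purple
[359 160] [0.061 0.297] [0.259 0.207]
[358 193] [0.248 0.214] [0.414 0.139]
[350 210] [0.321 0.16 ] [0.475 0.094]
[328 216] [0.329 0.095] [0.481 0.04 ]
[330 182] [0.162 0.161] [0.344 0.095]
[346 159] [0.04 0.26] [0.242 0.177]
side red
[281 258] [0.441 0.068] [ 0.426 -0.07 ]
[285 327] [ 0.421 -0.111] [ 0.41  -0.221]
[186 334] [ 0.264 -0.095] [ 0.277 -0.208]
[176 284] [0.249 0.032] [ 0.264 -0.1  ]
[179 265] [0.255 0.085] [ 0.269 -0.056]
side purple
[157 188] [0.21  0.366] [0.231 0.181]
[174 178] [0.246 0.401] [0.262 0.211]
[241 196] [0.387 0.296] [0.381 0.122]
[243 248] [0.374 0.113] [ 0.37  -0.033]
[232 256] [0.352 0.092] [ 0.351 -0.05 ]
[166 235] [0.231 0.184] [0.249 0.028]
```

```bash
cat > w.py <<'E'
import sys; from h import *
s=robot.observe(); M=R.from_euler('xyz',s['tool_rot']).as_matrix()
t=np.array([float(a) for a in sys.argv[1:4]]); yaw=np.radians(float(sys.argv[4]))
yd=np.array([-np.sin(yaw),np.cos(yaw),0])
turn=np.arctan2(yd@-M[:,0],yd@M[:,1])
print('t',s['time'],'pos',s['tool_pos'].round(4),'shift',(M.T@(t-s['tool_pos'])).round(4),'turn',round(turn,3))
E
python3 -m jog '[[[0,-0.03,-0.024,0,-0.1],[0,-0.062,-0.05,0,-0.2],[0,-0.094,-0.075,0,-0.3],[0,-0.125,-0.1,0,-0.4],[0,-0.156,-0.125,0,-0.445]]]'; python3 w.py .4535 .0405 .206 5
```

```text
time: 0.52
tool_pos: [0.2858, 0.319, 0.2061]
tool_rot: [-3.141, -0.0, -3.047]
contact_force: [0.2, 0.1, -0.3]
opening: 0.0628
grip_force: 0.0
t 0.5167 pos [0.2858 0.319  0.2061] shift [-1.405e-01 -2.932e-01  1.000e-04] turn 0.008
```

```bash
python3 -m jog '[[[0,-0.017,-0.035,0,0],[0,-0.034,-0.07,0,0],[0,-0.051,-0.105,0,0],[0,-0.068,-0.14,0,0],[0,-0.085,-0.175,0,0]]]'; python3 w.py .4535 .0405 .206 5
```

```text
time: 0.93
tool_pos: [0.3862, 0.1521, 0.2062]
tool_rot: [3.141, -0.0, -3.052]
contact_force: [0.7, 0.8, 0.4]
opening: 0.0458
grip_force: 0.0
t 0.9333 pos [0.3862 0.1521 0.2062] shift [-0.0571 -0.1171  0.0002] turn 0.002
```

```bash
python3 -m jog '[[[0,-0.016,-0.033,0,0],[0,-0.032,-0.066,0,0],[0,-0.046,-0.095,0,0],[0,-0.056,-0.115,0,0],[0,-0.056,-0.115,0,0]]]'; python3 w.py .4535 .0405 .098 5; python3 - <<'E'
from h import *
snap('scene','s1.png')
E
```

```text
time: 1.35
tool_pos: [0.4537, 0.041, 0.2059]
tool_rot: [-3.14, 0.0, -3.056]
contact_force: [-0.3, -1.3, 0.6]
opening: 0.0462
grip_force: 0.0
t 1.35 pos [0.4537 0.041  0.2059] shift [ 0.0003 -0.0003  0.1079] turn -0.002
```

View pics/s1.png

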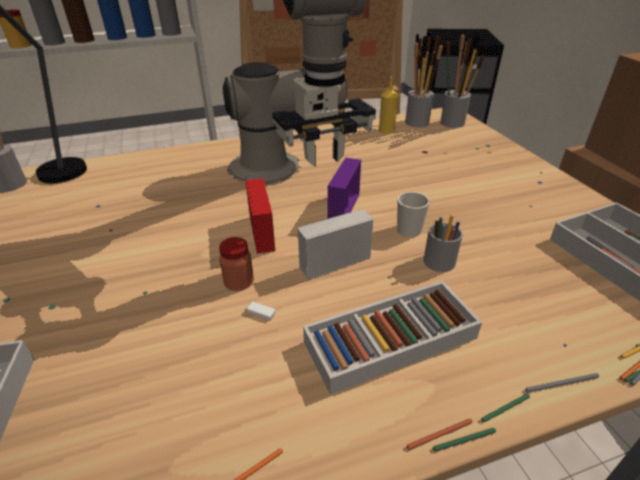

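The gripper hangs behind the tray, with fingertips near (325,155), clear of the red and purple trays. Next I descend and push.

```bash
python3 -m jog '[[[0,0,0,0.03,0],[0,0,0,0.06,0],[0,0,0,0.09,0],[0,0,0,0.108,0],[0,0,0,0.108,0]]]'; python3 -m jog '[[[0,-0.006,0,0,0],[0,-0.012,0,0,0],[0,-0.018,0,0,0],[0,-0.024,0,0,0],[0,-0.03,0,0,0]]]';python3 -m jog '[[[0,-0.005,0,0,0],[0,-0.01,0,0,0],[0,-0.015,0,0,0],[0,-0.02,0,0,0],[0,-0.025,0,0,0]]]'
```

```text
time: 1.82
tool_pos: [0.4484, 0.0455, 0.095]
tool_rot: [3.14, -0.008, -3.051]
contact_force: [-0.4, -0.1, -0.4]
opening: 0.0456
grip_force: 0.0
time: 2.23
tool_pos: [0.4831, 0.0472, 0.0993]
tool_rot: [-3.141, 0.002, -3.052]
contact_force: [-0.3, 0.3, 0.1]
opening: 0.0462
grip_force: 0.0
time: 2.65
tool_pos: [0.5071, 0.0493, 0.0983]
tool_rot: [3.141, -0.0, -3.052]
contact_force: [-0.1, -0.7, 0.3]
opening: 0.0462
grip_force: 0.0
```

```bash
python3 -m jog '[[[0,-0.005,0,0,0],[0,-0.01,0,0,0],[0,-0.015,0,0,0],[0,-0.02,0,0,0],[0,-0.022,0,0,0]]]'; python3 - <<'E'
from h import *
snap('side','d2.png')
E
```

```text
time: 3.07
tool_pos: [0.5293, 0.0512, 0.0983]
tool_rot: [3.142, 0.0, -3.052]
contact_force: [-0.1, 0.4, -0.0]
opening: 0.046
grip_force: 0.0
```

View pics/d2.png

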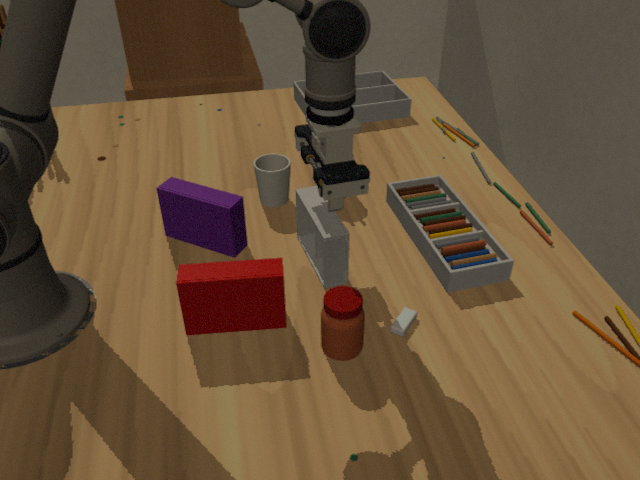

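The tray still stands unmoved and the fingertips appear at about (335,206) in the side view. I'll check the projection.

```bash
cat >> h.py <<'E'
def proj(n,P):
    m=robot.camera_model(n);Rm=R.from_euler('xyz',m['attitude']).as_matrix();c=(np.atleast_2d(P)-m['position'])@Rm
    u=c@np.array(m['camera_matrix']).T; return u[:,:2]/u[:,2:]
E
python3 - <<'E'
from h import *
s=robot.observe();p=s['tool_pos'];M=R.from_euler('xyz',s['tool_rot']).as_matrix()
print(p)
for y in(-.03,.03): print(y,proj('side',p+M@[0,y,.008]))
print('tray rim ends at z=.11',proj('side',[[.500,-.034,.11],[.486,.125,.11],[.493,.045,.11]]))
snap('scene','s2.png')
a=cv2.imread('pics/s2.png')[150:300,260:460];b=cv2.imread('pics/d2.png')[130:300,260:400]
o=np.zeros((500,800,3),np.uint8);o[:300,:400]=cv2.resize(a,(400,300),interpolation=2);o[:486,400:]=cv2.resize(b,(400,486),interpolation=2);cv2.imwrite('pics/c2.png',o)
E
```

```text
[0.52932749 0.05123248 0.09827083]
-0.03 [[334.816099   227.00169931]]
0.03 [[324.9117329  208.50766822]]
tray rim ends at z=.11 [[322.95744175 238.7918593 ]
 [298.43176361 188.99703665]
 [310.02673349 212.59206842]]
```

View pics/c2.png

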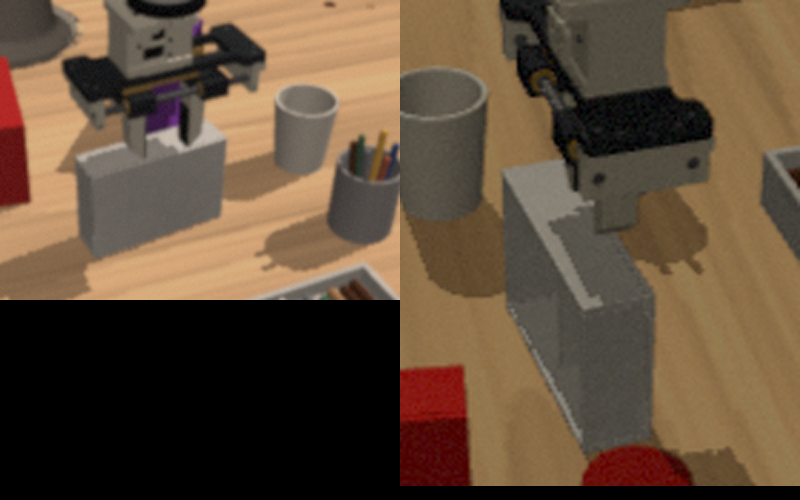

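```bash
python3 - <<'E'
from h import *
s=robot.observe();p=s['tool_pos'];M=R.from_euler('xyz',s['tool_rot']).as_matrix()
print(robot.nose_length,s['qpos'],robot.camera_model('wrist')['mount'].round(3))
for L in(-.03,-.02,-.01,.008): print(L,[proj(n,p+M@np.array([0,y,L])).round(0).tolist() for n in('side','scene') for y in(-.045,-.033,-.023,.023,.033)])
# tip estimate: side px (336,210) & scene
for f,n in(((336,210),'side'),):
  o,d=ray(n,[f]);d=d[0]
  # point in plane of tool y=-0.033 
  a=M[:,1]; t=((p+a*-.033-o)@a)/(d@a); print('tip',o+d*t)
E
```

```text
0.008 [-4.77879996e-02  4.64893999e-01  1.65792377e+00  5.68848152e-05
  1.01864971e+00 -1.70786297e+00] [[-0.001 -0.959 -0.283  0.077]
 [ 1.    -0.001  0.001  0.002]
 [-0.001 -0.283  0.959 -0.179]
 [ 0.     0.     0.     1.   ]]
-0.03 [[[337.0, 214.0]], [[335.0, 210.0]], [[334.0, 207.0]], [[326.0, 193.0]], [[324.0, 190.0]], [[321.0, 225.0]], [[326.0, 224.0]], [[331.0, 222.0]], [[351.0, 217.0]], [[355.0, 216.0]]]
-0.02 [[[337.0, 219.0]], [[335.0, 215.0]], [[333.0, 211.0]], [[326.0, 198.0]], [[324.0, 195.0]], [[321.0, 229.0]], [[326.0, 228.0]], [[331.0, 226.0]], [[351.0, 221.0]], [[355.0, 220.0]]]
-0.01 [[[337.0, 223.0]], [[335.0, 219.0]], [[333.0, 216.0]], [[326.0, 202.0]], [[324.0, 199.0]], [[321.0, 233.0]], [[326.0, 232.0]], [[331.0, 230.0]], [[350.0, 225.0]], [[355.0, 224.0]]]
0.008 [[[337.0, 232.0]], [[335.0, 228.0]], [[333.0, 225.0]], [[326.0, 211.0]], [[324.0, 208.0]], [[321.0, 240.0]], [[326.0, 238.0]], [[331.0, 237.0]], [[350.0, 232.0]], [[354.0, 231.0]]]
tip [0.5330869  0.01845574 0.12750765]
```

```bash
python3 - <<'E'
from h import *
p=np.array([.18268,.49178,.20573]);M=R.from_euler('xyz',[-3.14025,0,2.78577]).as_matrix()
for L in(-.04,-.02,.008): print(L,[proj('side',p+M@np.array([0,y,L])).round(0).tolist() for y in(-.065,-.046,.046,.065)])
p=np.array([.4537,.041,.2059]);M=R.from_euler('xyz',[-3.14,0,-3.056]).as_matrix()
for L in(-.04,-.02,.008): print(L,[proj('scene',p+M@np.array([0,y,L])).round(0).tolist() for y in(-.042,-.023,.023,.042)])
o=np.zeros((440,800,3),np.uint8)
o[:400,:400]=cv2.resize(cv2.imread('pics/side0.png')[0:100,70:170],(400,400),interpolation=2)
o[:400,400:]=cv2.resize(cv2.imread('pics/s1.png')[80:180,270:370],(400,400),interpolation=2)
cv2.imwrite('pics/c3.png',o)
E
```

```text
-0.04 [[[112.0, 70.0]], [[116.0, 67.0]], [[134.0, 51.0]], [[138.0, 48.0]]]
-0.02 [[[114.0, 80.0]], [[118.0, 76.0]], [[136.0, 60.0]], [[140.0, 57.0]]]
0.008 [[[117.0, 93.0]], [[121.0, 89.0]], [[138.0, 73.0]], [[142.0, 69.0]]]
-0.04 [[[305.0, 157.0]], [[314.0, 156.0]], [[334.0, 151.0]], [[343.0, 150.0]]]
-0.02 [[[305.0, 166.0]], [[314.0, 164.0]], [[334.0, 160.0]], [[342.0, 158.0]]]
0.008 [[[306.0, 178.0]], [[314.0, 177.0]], [[334.0, 172.0]], [[342.0, 170.0]]]
```

View pics/c3.png

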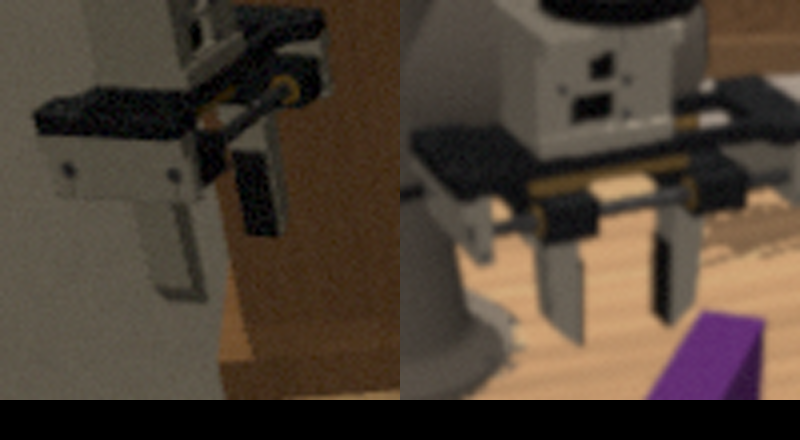

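In the start and mid-way pictures the tips sit at about (115,74), (138,58) in the side view and (314,166), (338,161) in the scene view. That puts them about 28 mm above where the stated TCP implies: true tip z ≈ reported z + 0.020. The fingers passed over the tray without touching it, so I back off, lower by that amount and push again.

```bash
python3 -m jog '[[[0,0.02,0,-0.015,0],[0,0.05,0.004,-0.015,0],[0,0.076,0.008,0,0],[0,0.076,0.008,0.015,0],[0,0.076,0.008,0.03,0]]]'; python3 -m jog '[[[0,0,0,0,0],[0,-0.01,0,0,0],[0,-0.02,0,0,0],[0,-0.026,0,0,0],[0,-0.03,0,0,0]]]';python3 -m jog '[[[0,-0.005,0,0,0],[0,-0.01,0,0,0],[0,-0.015,0,0,0],[0,-0.02,0,0,0],[0,-0.025,0,0,0]]]'
```

```text
time: 3.58
tool_pos: [0.4507, 0.0526, 0.0684]
tool_rot: [-3.142, 0.001, -3.052]
contact_force: [0.7, 0.4, -0.2]
opening: 0.0459
grip_force: 0.0
time: 4.0
tool_pos: [0.4829, 0.0551, 0.0688]
tool_rot: [-3.142, 0.001, -3.052]
contact_force: [-0.4, -0.2, 0.0]
opening: 0.0459
grip_force: 0.2
time: 4.42
tool_pos: [0.5074, 0.0573, 0.0684]
tool_rot: [3.142, 0.0, -3.052]
contact_force: [-0.2, 0.3, -0.3]
opening: 0.0458
grip_force: 0.0
```

```bash
python3 -m jog '[[[0,-0.005,0,0,0],[0,-0.01,0,0,0],[0,-0.015,0,0,0],[0,-0.018,0,0,0],[0,-0.018,0,0,0]]]'; python3 - <<'E'
from h import *
snap('side','d3.png');snap('scene','s3.png')
o=np.zeros((400,800,3),np.uint8)
o[:,:400]=cv2.resize(cv2.imread('pics/side0.png'.replace('side0','d3'))[130:330,270:470],(400,400),interpolation=2)
o[:,400:]=cv2.resize(cv2.imread('pics/s3.png')[150:350,260:460],(400,400),interpolation=2)
cv2.imwrite('pics/c4.png',o)
E
```

```text
time: 4.83
tool_pos: [0.5255, 0.0589, 0.0683]
tool_rot: [-3.142, 0.001, -3.052]
contact_force: [1.0, -0.3, 0.8]
opening: 0.0461
grip_force: 0.0
```

View pics/c4.png

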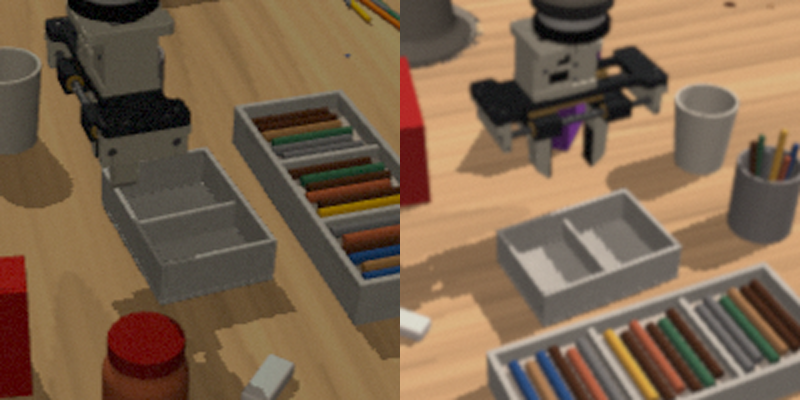

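The tray has tipped and lies open side up: side crop corners (104,190), (207,150), (273,242), (160,273); scene crop corners (498,236), (629,191), (680,245), (544,293). I now measure the gap and its yaw.

```bash
python3 - <<'E'
from h import *
def rep(t,P):
    P=P[:,:2]; r=cv2.minAreaRect((P*1000).astype(np.float32)); print(t,P.round(3).tolist(),np.round(r[0],1),np.round(r[1],1),round(r[2],1))
rep('sd',onz('side',[(270+u/2,130+v/2) for u,v in[(104,190),(207,150),(273,242),(160,273)]],.045))
rep('sc',onz('scene',[(260+(u-400)/2,150+v/2) for u,v in[(498,236),(629,191),(680,245),(544,293)]],.045))
E
python3 w.py .52 .045 .068 4.5
```

```text
sd [[0.524, 0.094], [0.636, 0.14], [0.654, -0.013], [0.547, -0.035]] [591.2  52.5] [118.3 157.4] 10.0
sc [[0.56, -0.03], [0.535, 0.131], [0.635, 0.142], [0.654, -0.013]] [597.1  57.9] [100.2 162.4] 8.7
t 4.9333 pos [0.5247 0.0589 0.0682] shift [ 0.0059 -0.0135  0.0002] turn 0.011
```

```bash
python3 -m jog '[[[1,0.015,0,-0.01,0.01],[1,0.03,0,-0.01,0.01],[1,0.034,0,-0.01,0.01],[1,0.034,0,0,0.01],[1,0.034,0,0.01,0.01]]]'; python3 -m jog '[[[1,0,0,0.015,0],[1,0,0,0.03,0],[1,0,0,0.042,0],[1,0,0,0.05,0],[1,0,0,0.056,0]]]'; python3 w.py .495 .05 .002 4.5
```

```text
time: 5.35
tool_pos: [0.4914, 0.0559, 0.0585]
tool_rot: [-3.141, 0.002, -3.062]
contact_force: [-0.5, 1.0, 0.3]
opening: 0.0747
grip_force: 0.0
time: 5.77
tool_pos: [0.4906, 0.0559, 0.001]
tool_rot: [3.141, -0.001, -3.062]
contact_force: [-0.8, 0.3, 0.5]
opening: 0.0914
grip_force: 0.0
t 5.7667 pos [0.4906 0.0559 0.001 ] shift [-0.0039 -0.0062 -0.001 ] turn 0.001
```

Next I push forward about 60 mm, slowly enough not to make the tray skid.

```bash
python3 -m jog '[[[1,-0.008,0,0,0],[1,-0.016,0,0,0],[1,-0.023,0,0,0],[1,-0.029,0,0,0],[1,-0.034,0,0,0]]]'; python3 -m jog '[[[1,-0.004,0,0,0],[1,-0.008,0,0,0],[1,-0.012,0,0,0],[1,-0.016,0,0,0],[1,-0.02,0,0,0]]]'; python3 -m jog '[[[1,-0.004,0,0,0],[1,-0.008,0,0,0],[1,-0.012,0,0,0],[1,-0.016,0,0,0],[1,-0.02,0,0,0]]]'
```

```text
time: 6.18
tool_pos: [0.5258, 0.0587, 0.0028]
tool_rot: [3.142, 0.001, -3.062]
contact_force: [-2.3, 1.2, 2.1]
opening: 0.0917
grip_force: 1.2
time: 6.6
tool_pos: [0.5448, 0.0601, 0.0023]
tool_rot: [3.141, -0.001, -3.063]
contact_force: [-3.1, 0.5, 2.6]
opening: 0.0921
grip_force: 1.8
time: 7.02
tool_pos: [0.5651, 0.0618, 0.0023]
tool_rot: [3.142, -0.0, -3.062]
contact_force: [-4.2, 0.6, 2.3]
opening: 0.0921
grip_force: 2.1
```

```bash
python3 -m jog '[[[1,-0.002,0,0,0],[1,-0.004,0,0,0],[1,-0.006,0,0,0],[1,-0.007,0,0,0],[1,-0.008,0,0,0]]]'; python3 -m jog '[[[1,-0.001,0,0,0],[1,-0.002,0,0,0],[1,-0.003,0,0,0],[1,-0.003,0,0,0]]]'; python3 -m jog '[[[1,-0.001,0,0,0],[1,-0.002,0,0,0],[1,-0.002,0,0,0]]]'
```

```text
time: 7.43
tool_pos: [0.5727, 0.0624, 0.0023]
tool_rot: [3.142, -0.0, -3.062]
contact_force: [-3.3, -0.3, 1.5]
opening: 0.0921
grip_force: 1.8
time: 7.77
tool_pos: [0.5741, 0.0625, 0.0023]
tool_rot: [3.141, -0.003, -3.062]
contact_force: [-9.3, -0.8, 6.6]
opening: 0.0919
grip_force: 4.4
time: 8.02
tool_pos: [0.5741, 0.0626, 0.0023]
tool_rot: [3.141, -0.008, -3.063]
contact_force: [-15.8, -1.8, 11.5]
opening: 0.0919
grip_force: 7.8
```

```bash
python3 -m jog '[[[1,-0.001,0,0,0],[1,-0.001,0,0,0],[1,-0.001,0,0,0]]]'; python3 - <<'E'
from h import *
s=robot.observe();print(s['torque'])
snap('side','d5.png');snap('scene','s5.png')
o=np.zeros((400,800,3),np.uint8)
o[:,:400]=cv2.resize(cv2.imread('pics/d5.png')[130:330,320:520],(400,400),interpolation=2)
o[:,400:]=cv2.resize(cv2.imread('pics/s5.png')[200:400,290:490],(400,400),interpolation=2)
cv2.imwrite('pics/c5.png',o)
E
```

```text
time: 8.27
tool_pos: [0.574, 0.0626, 0.0023]
tool_rot: [3.141, -0.01, -3.063]
contact_force: [-18.3, -2.2, 14.1]
opening: 0.0921
grip_force: 9.5
[-0.63345921  2.81443204 -0.3822    ]
```

View pics/c5.png

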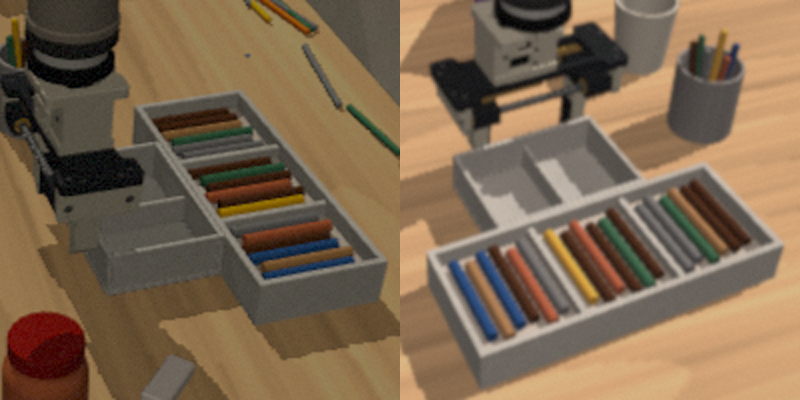

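Both views show the tray seated against the case front. I retract and check the seam.

```bash
python3 -m jog '[[[1,0.005,0,0,0],[1,0.015,0,0,0],[1,0.03,0,0,0],[1,0.04,0,-0.01,0],[1,0.045,0,-0.04,0]]]'; python3 -m jog '[[[1,0.01,0,-0.035,0],[1,0.02,0,-0.07,0],[1,0.03,0,-0.1,0],[1,0.03,0,-0.13,0],[1,0.03,0,-0.13,0]]]'; python3 - <<'E'
from h import *
snap('side','d6.png');snap('scene','s6.png')
o=np.zeros((600,800,3),np.uint8)
o[:,:400]=cv2.resize(cv2.imread('pics/d6.png')[150:300,340:440],(400,600),interpolation=2)
o[:400,400:]=cv2.resize(cv2.imread('pics/s6.png')[230:330,300:400],(400,400),interpolation=2)
cv2.imwrite('pics/c6.png',o)
E
```

```text
time: 8.78
tool_pos: [0.5307, 0.0593, 0.0393]
tool_rot: [3.141, -0.007, -3.063]
contact_force: [-0.5, -0.8, -0.3]
opening: 0.0919
grip_force: 0.0
time: 9.2
tool_pos: [0.5079, 0.0568, 0.1788]
tool_rot: [-3.14, 0.014, -3.062]
contact_force: [0.6, -0.0, 1.3]
opening: 0.0914
grip_force: 0.0
```

View pics/c6.png

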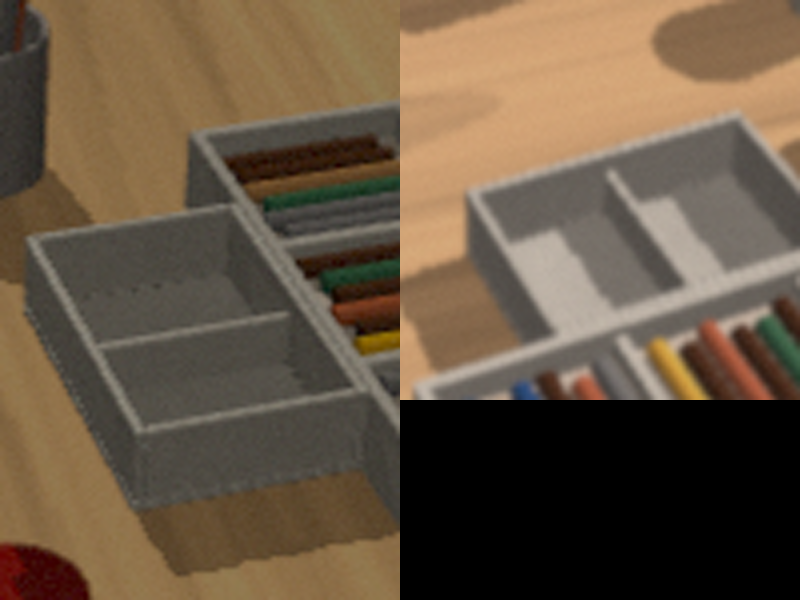

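The tray's far rim meets the case rim along the whole length, from (240,210) to (365,388) in the crop, with no gap visible at either end. The robot is clear, so I hand in.

```bash
python3 - <<'E'
from h import *
print(robot.hand_in(), robot.observe()['time'])
E
```

```text
the job is handed in; nothing more can be done
the job is handed in; nothing more can be done
```

The tray was tipped away from the robot onto its bottom and pushed until its long side sat flush against the case front as far as the pictures show; the job was handed in at about 9.3 s, with the jar, cup, tin and eraser never approached, though I did not re-measure them afterwards.

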